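# Fetch the mould from behind the colour jars

## Task

The wooden mould stands in the tray behind the red and the blue colour jar. First stand both jars on the perforated side sheet, then take the mould and set it upright in the middle of the green plate, lengthwise along it, and only then put each jar back in the tray on the very spot it came from. Keep the jars and mould upright, set them down gently, and do not disturb the wrench or the glassware.

Things in the scene. Friction and masses are not known exactly. Their poses are not given: they have to be found in the camera images.
- tray: Fixed wooden tray, 150 mm (its x) by 200 mm (its y). Floor 8 mm thick: things in it stand 8 mm above the table. Rim 6 mm wide, top 20 mm above the table. Origin: centre of its underside, on the table; x points to the far side, where the mould stands; turned up to 0.2 rad. Two white rings painted on its floor at x = -34, y = +38 and -38 mm mark the jars' places; either jar may have either.
- sheet: Fixed bare light-metal sheet (looks pale grey to white) with rows of dark round holes, the side area: 210 mm (its x) by 130 mm (its y), 5 mm thick. Origin: centre of its underside, on the table. To the left or the right of the tray. Both jars fit on it side by side along its length.
- plate: Fixed green steel mould plate, 90 mm (its x) by 160 mm (its y), 10 mm thick, with four brass corner marks that frame the mould's place. Origin: centre of its underside, on the table; the mould's long axis is to lie along its y (either way round). On the other side from the sheet.
- red_jar: Red colour jar with steel lid and red upright knob; rigid, closed, about 350 g. Body 60 mm diameter, 70 mm high; lid 56 mm diameter, 8 mm high; knob a plain 24 mm diameter cylinder from 78 to 116 mm above the underside: lift by the knob from above. Origin: centre of underside, z up. At the start in the near half of the tray, about 76 mm beside the other jar, 3 to 9 mm in front of the mould.
- blue_jar: Blue colour jar with steel lid and blue upright knob; rigid, closed, about 350 g. Body 60 mm diameter, 70 mm high; lid 56 mm diameter, 8 mm high; knob a plain 24 mm diameter cylinder from 78 to 116 mm above the underside: lift by the knob from above. Origin: centre of underside, z up. At the start in the near half of the tray, about 76 mm beside the other jar, 3 to 9 mm in front of the mould.
- mould: Dark wooden block mould with two brass bands and a round black mouth in its top: a rigid box 40 mm (its x) by 120 mm (its y) by 62 mm high, about 300 g. Origin: centre of the underside, z up. Grasp it from above across its 40 mm thickness (fingers before and behind); there is room in front of it only once the jars are gone, and 30 mm behind it to the tray's rim.
- wrench: Steel wrench, 190 mm long, lying flat on the table between robot and tray. Origin: near its middle, on its underside. Bystander, loose: leave it where it is.
- tumbler: Amber glass tumbler, 72 mm diameter, 85 mm high, upright beyond the tray to one side. Origin: centre of the underside. Bystander, loose: leave it where it is.
- bowl: Green glass bowl, 100 mm diameter, 45 mm high, beyond the tray to the other side. Origin: centre of the underside. Bystander, loose: leave it where it is.

How it is judged:
On the way, in this order (a step that is already met when the one before it is completed fails the run):
1. both jars stand released on the perforated side sheet (x of red_jar in the frame of sheet between -0.09 and 0.09 m and y of red_jar in the frame of sheet between -0.05 and 0.05 m and z of red_jar in the frame of sheet between 0.001 and 0.009 m and angle between each of red_jar, blue_jar's own z axis and vertical below 0.1 rad and contact force between each of red_jar, blue_jar and the fingers below 0.2 N and linear speed of each of red_jar, blue_jar below 0.03 m/s and x of blue_jar in the frame of sheet between -0.09 and 0.09 m and y of blue_jar in the frame of sheet between -0.05 and 0.05 m and z of blue_jar in the frame of sheet between 0.001 and 0.009 m), for 0.2 s.
2. the mould stands released in the middle of the green plate, lengthwise along it, while both jars still stand on the side sheet (all of step 1 and horizontal distance between mould and plate below 0.014 m and angle between the y axis of mould and the y axis of plate, either way round below 0.2 rad and z of mould in the frame of plate between 0.006 and 0.014 m and angle between mould's own z axis and vertical below 0.1 rad and contact force between mould and the fingers below 0.2 N and linear speed of mould below 0.03 m/s), for 0.2 s.
At the end, for the whole second after the job is handed in: The mould stands upright on the green plate, within 14 mm of its middle and within 0.2 rad of its length (either way round), and each jar stands upright on the tray floor within 15 mm of where it stood at the start; all released and at rest (horizontal distance between mould and plate below 0.014 m and angle between the y axis of mould and the y axis of plate, either way round below 0.2 rad and z of mould in the frame of plate between 0.006 and 0.014 m and angle between each of mould, red_jar, blue_jar's own z axis and vertical below 0.1 rad and contact force between each of mould, red_jar, blue_jar and the fingers below 0.2 N and linear speed of each of mould, red_jar, blue_jar below 0.03 m/s and distance of each of red_jar, blue_jar from where it was at the start of the episode below 0.015 m and z of red_jar in the frame of tray between 0.004 and 0.012 m and z of blue_jar in the frame of tray between 0.004 and 0.012 m); the robot touches nothing.
It fails at once if a jar or the mould is tipped over by more than 0.6 rad (angle between any of red_jar, blue_jar, mould's own z axis and vertical above 0.6 rad).
It fails at once if the wrench, tumbler or bowl is moved more than 25 mm (distance of any of wrench, tumbler, bowl from where it was at the start of the episode above 0.025 m).
It fails at once if a jar or the mould is dropped or slammed down (over 60 N on what it stands on) (contact force between any of red_jar, blue_jar and sheet above 60 N or contact force between mould and plate above 60 N or contact force between any of red_jar, blue_jar and tray above 60 N).
It also fails if it takes over 120 s, if anything falls off the work surface, if the arm or the gripper's body presses on something with over 40 N, if the wrist force passes 120 N, or if a joint passes its speed limit or range.

## Robot

A 6-joint arm with a two-finger parallel gripper is mounted at the origin on the work surface. World frame = base frame: x ahead of the robot, y to its left, z up, the work surface at z = 0. Lengths are in m, angles in rad, forces in N, time in s.
With the tool pointing down it reaches from about 0.325 to 0.9 m from the base axis. Payload 3.5 kg.
Tool frame: the origin (TCP) lies at the very end of the fingers, on their centre line; the grasp point (between the pads) lies 19 mm behind it (robot.grasp_offset is the distance from the TCP to the grasp point, in m); z points along the fingers, y is the line along which they close (so a half turn about z gives the same grasp; the last joint's range is limited). The gripper opens to 85 mm and grips with 20 to 120 N. Pads are 22 mm wide; open, the fingers measure 114 mm over their backs; the gripper's body (76 mm by 85 mm) begins 54 mm behind the grasp point. The pads swing forward as they close: fully open they stand 13 mm farther back than shut.
Start: joints at [1.19, 0.276, -0.026, 1.268, 0, 1.467], TCP at [0.171, 0.601, 0.231] pointing down, gripper open.
Joint ranges: [-3.12, 3.12], [-0.85, 1.88], [-1.08, 1.24], [-1.95, 2.15], [-1.57, 1.53], [-3.14, 3.14]. Speed limits (rad/s): [2.57, 2.57, 3.14, 3.14, 3.14, 3.14].

## Interface

Orientations are given as a unit quaternion [w, x, y, z].
In Python, from bench import robot gives the robot as it stands.
- The arm moves only by the shell command python3 -m pendant 'ROWS'. ROWS is JSON, a list of rows, each a list of 5 numbers: the shift along the world's x, y, z in mm, then the turn about the world's z in degrees, then the finger opening in mm, from 0 to 85.4. In form: [[tx, ty, tz, roll, claw], ...]. A call has 1 to 12 rows; each row is the pose to reach, as a shift and turn from the pose commanded when the call began; what a row does not reach only later rows make up. A row lasts 1/10 s, in which the tool goes at most 50 mm and 8.59 degrees, less where a joint would pass 70% of its speed; a pose out of reach is approached as far as the arm can. A call with a gripper value outside its range is refused whole. The fingers move at their own pace and stop on an object; the grip force is fixed at half the most. Time passes only in rows, so rows that repeat a pose let the fingers close. It gives the time, the measured TCP pose, the force, the opening and the grip force at its end, in the units of the state.
- robot.state(): the state, without advancing time (a new reading comes with each control period).
- robot.snapshot(name): name is "scene" or "top" or "wrist"; returns a dict with "frame" (420x560x3 uint8, red, green, blue), "z_map" (420x560 float32, m along the optical axis (not along the pixel's ray), 0 where there is no reading), "K" (3x3 intrinsics, pixels), "k1" (the pictures are not rectified: a ray, as slopes to the right and down, at radius r is drawn at 1 + k1 r^2 times it, then the intrinsics apply), "R" (3x3) and "t" (3): a world point X has camera coordinates R X + t. Camera axes: x right, y down, z forward; pixel columns grow to the right and rows downward; lengths in m; the calibration is good to about 2 mm. A picture is of the moment at which its call begins.
- robot.hand_in(): hands the job in; it is judged then, once.
The state is a dict: "t": time; "joint_pos": joint angles; "qd": joint speeds; "joint_torque": joint torques, N m; "ee_pos": TCP position; "orientation": TCP orientation; "wrist_force": force on the tool from outside, world axes, zero at the start; "torque": the same for the moment, N m; "width": opening from 0.0 (shut) to 1.0 (fully open); "grip_force": force on a finger pad.
Only numpy, scipy, OpenCV 4.12 (cv2) and the standard library are available. Lean on these libraries where they do the work, as an engineer would, in place of code of your own. Each camera call takes 0.05 s, during which the arm holds its last target. There are 200 camera calls.

## Working session

There is one attempt and no reset: what is moved stays moved. The work goes in short steps, Python scripts to look and compute and a shell command to move; the robot and the scene stay as the last step left them, time stands still between calls to the robot, and variables do not carry over. Pictures are saved under pics/ and viewed, at most 14 in all, crops included, and the job is handed in when it is done.

```bash
ls; mkdir -p pics
python3 - <<'E'
from bench import robot
import cv2,numpy as np
s=robot.state();print({k:np.round(v,3).tolist() for k,v in s.items()},robot.grasp_offset)
for n in("top","scene"):
    d=robot.snapshot(n);np.savez(f"{n}0.npz",**d);cv2.imwrite(f"pics/{n}0.png",d["frame"][:,:,::-1])
    print(n,d["K"].tolist(),d["k1"],(-d["R"].T@d["t"]).round(3),d["z_map"].min(),d["z_map"].max())
E
```

```text
pics
{'t': 0.0, 'joint_pos': [1.19, 0.277, -0.028, 1.268, 0.0, 1.467], 'qd': [0.0, -0.001, -0.001, -0.001, -0.001, -0.001], 'joint_torque': [0.0, -44.551, 29.52, 0.016, 0.0, 0.0], 'ee_pos': [0.171, 0.6, 0.23], 'orientation': [-0.0, 0.138, 0.99, -0.001], 'wrist_force': [-0.16, 1.147, 0.153], 'torque': [0.12, -0.019, -0.063], 'grip_force': 0.0, 'width': 1.002} 0.0187
top [[411.1483905951155, 0.0, 283.31241655967125], [0.0, 411.1483905951155, 214.808717594625], [0.0, 0.0, 1.0]] -0.10353720277641452 [ 0.419 -0.009  0.839] 0.0 1.8220083
scene [[398.9729027139248, 0.0, 281.4278838533164], [0.0, 398.9729027139248, 206.71007970222388], [0.0, 0.0, 1.0]] -0.03169115933274176 [ 1.063 -0.486  0.667] 0.0 3.1201968
```

View pics/top0.png

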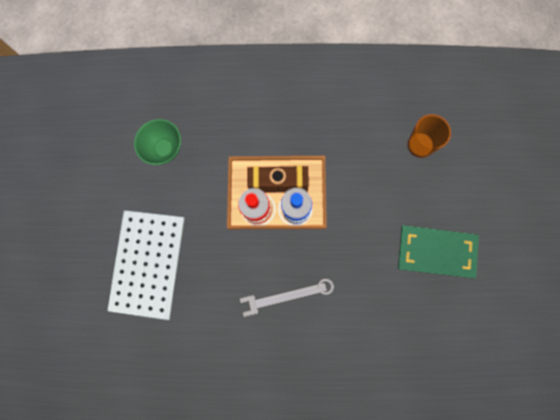

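View pics/scene0.png

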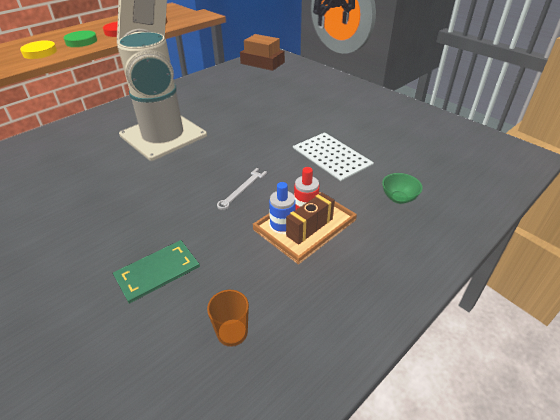

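The top view shows:
- sheet at (146,265), on the left (+y)
- plate at (439,251), on the right
- red knob at (252,201)
- blue knob at (296,200)
- mould at (278,178)
- tray spanning (228..326, 156..228)
- wrench around (290,297)

The scene view agrees: blue jar at (282,205), red jar at (307,188), mould at (310,215).

```bash
cat > h.py <<'E'
import cv2,numpy as np
def ray(d,uv,z):
    """pixels -> world points on plane(s) z"""
    p=cv2.undistortPoints(np.asarray(uv,float).reshape(-1,1,2),d["K"],np.array([float(d["k1"]),0,0,0])).reshape(-1,2)
    v=np.c_[p,np.ones(len(p))]@d["R"]; c=-d["R"].T@d["t"]
    return c+v*((z-c[2])/v[:,2])[:,None]
def cloud(d):
    h,w=d["z_map"].shape; u,v=np.meshgrid(np.arange(w),np.arange(h))
    p=cv2.undistortPoints(np.c_[u.ravel(),v.ravel()].astype(float).reshape(-1,1,2),d["K"],np.array([float(d["k1"]),0,0,0])).reshape(-1,2)
    z=d["z_map"].ravel()[:,None]
    return ((np.c_[p,np.ones(len(p))]*z-d["t"])@d["R"]).reshape(h,w,3)
def big(m,box=None):
    m=m.astype(np.uint8)
    if box: k=np.zeros_like(m);k[box[1]:box[3],box[0]:box[2]]=1;m=m*k
    return max(cv2.findContours(m,cv2.RETR_EXTERNAL,cv2.CHAIN_APPROX_NONE)[0],key=cv2.contourArea)
def rect(P):
    c,s,a=cv2.minAreaRect((P[:,:2]*1000).astype(np.float32))
    return np.round(c,1),np.round(s,1),round(a,1)
E
python3 - <<'E'
import numpy as np,cv2
from h import *
d=dict(np.load("top0.npz"));C=cloud(d);f=d["frame"]
H=cv2.cvtColor(f,cv2.COLOR_RGB2HSV);h,s,v=[H[...,i].astype(int) for i in range(3)]
def show(n,m,z,box):
    c=big(m,box).reshape(-1,2);print(n,*rect(ray(d,c,z)),len(c))
    k=np.zeros(m.shape,np.uint8);cv2.fillPoly(k,[c],1);k=cv2.erode(k,np.ones((3,3)))>0;print("   depth z mm pct",np.round(np.percentile(C[k][:,2]*1000,[5,50,95]),1))
sh=cv2.morphologyEx(((s<40)&(v>170)).astype(np.uint8),cv2.MORPH_CLOSE,np.ones((9,9)))
show("sheet",sh,.005,(90,190,200,340))
show("plate",(h>60)&(h<95)&(s>80)|((h>15)&(h<30)&(s>100)),.010,(380,210,500,290))
yel=(h>15)&(h<32)&(s>110)&(v>120)
n,l,st,ce=cv2.connectedComponentsWithStats(yel[215:285,385:495].astype(np.uint8))
ys,xs=np.nonzero(yel[228:275,402:478]);print("marks",rect(ray(d,np.c_[xs+402,ys+228],.01)))
show("tray",(s>70)&(v>70)|(v>140),.020,(215,145,340,240))
for n,m in(("red",(s>150)&((h<6)|(h>174))),("blue",(s>150)&(h>100)&(h<130))):
    for box in((225,190,330,232),):
        top=m&(C[...,2]>.112)
        show(n,top,.124,(225,185,330,215))
    ys,xs=np.nonzero(m&(C[...,2]>.112));print("  mean",C[ys,xs].mean(0).round(4),len(xs))
dark=(C[...,2]>.06)&(C[...,2]<.08)
show("mould",dark,.070,(235,155,325,195))
E
```

```text
sheet [451.5 295.8] [131.3 210.7] 83.6 319
   depth z mm pct [1.9 4.2 6.7]
plate [ 477.5 -303.2] [160.3  89.6] 82.7 234
   depth z mm pct [ 7.1  9.4 11.8]
marks (array([ 477.5, -304. ]), array([133.1,  57.4]), 83.0)
tray [598.9  26.4] [154.3 202.1] 0.4 338
   depth z mm pct [ 5.8 20.5 99.6]
red [561.7  66.5] [22.8 19.8] 26.8 34
   depth z mm pct [121.  122.9 125.2]
  mean [0.5608 0.0657 0.1283] 124
blue [562.5 -13.4] [17.7 21.7] 89.9 34
   depth z mm pct [120.8 123.5 125.5]
  mean [ 0.5623 -0.0136  0.1227] 120
mould [618.6  21.7] [ 42.2 118.1] 1.0 161
   depth z mm pct [67.3 69.4 71.8]
```

```bash
python3 -c "
import cv2
a=cv2.imread('pics/top0.png')
cv2.imwrite('pics/c1.png',cv2.resize(a[145:240,215:340],None,fx=6,fy=6,interpolation=cv2.INTER_CUBIC))"
```

```text
(no output)
```

View pics/c1.png

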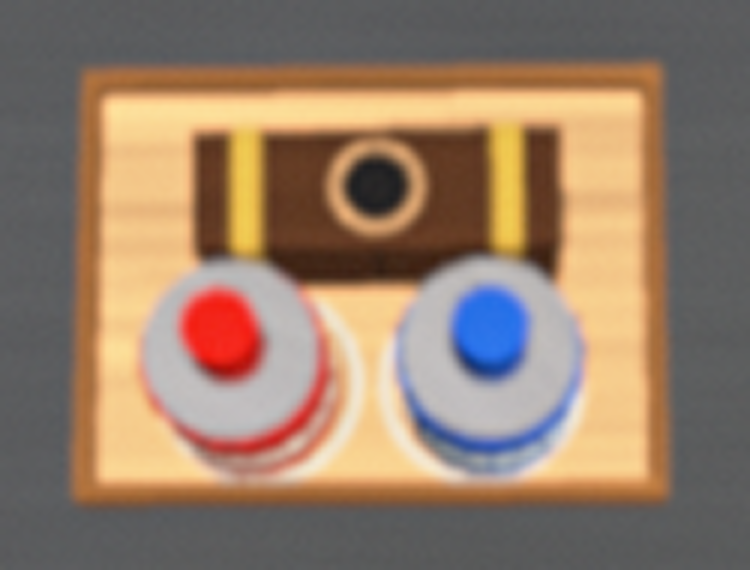

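The crop shows both jars in front of the mould with free knobs: red at (220,330) and blue at (490,325) in the crop. Sizes and heights match the given values, so I'll cross-check against the second camera.

Run:
```python
import numpy as np,cv2
from h import *
d=dict(np.load("scene0.npz"));C=cloud(d);f=d["frame"]
H=cv2.cvtColor(f,cv2.COLOR_RGB2HSV);h,s,v=[H[...,i].astype(int) for i in range(3)]
reg=(C[...,0]>.5)&(C[...,0]<.7)&(abs(C[...,1])<.12)
for n,m in(("red",(s>130)&((h<7)|(h>173))),("blue",(s>130)&(h>100)&(h<130))):
    k=m&reg&(C[...,2]>.09)&(C[...,2]<.14)
    c=big(k).reshape(-1,2);t=c[:,1].min();side=C[k]
    mid=c[(c[:,1]>t+5)]; u=(mid[:,0].min()+mid[:,0].max())/2
    # axis of knob: column centre at half height; cast on the axis at z=.124 : top ellipse centre ~ t+3
    xs=c[:,0];w=xs.max()-xs.min();print(n,"box",cv2.boundingRect(c),"knob mid z",.105,ray(d,[[xs.min()+w/2,c[:,1].min()+(c[:,1].max()-c[:,1].min())/2]],.105).round(4))
for n,m,z in(("sheet",cv2.morphologyEx(((s<40)&(v>150)).astype(np.uint8),cv2.MORPH_CLOSE,np.ones((7,7)))>0,.005),("plate",(h>55)&(h<95)&(s>70)|((h>15)&(h<32)&(s>100)),.01)):
    box=(285,125,380,185) if n=="sheet" else (105,235,205,305)
    print(n,rect(ray(d,big(m,box).reshape(-1,2),z)))
k=reg&(C[...,2]>.065)&(C[...,2]<.075)&(v<150)
print("mould",rect(ray(d,big(k).reshape(-1,2),.07)))
```

```text
red box (302, 167, 11, 18) knob mid z 0.105 [[0.5621 0.07   0.105 ]]
blue box (277, 182, 10, 19) knob mid z 0.105 [[ 0.5621 -0.0123  0.105 ]]
sheet (array([450.9, 296.5]), array([137.5, 215.9]), 83.7)
plate (array([ 481.8, -304.3]), array([159.4,  97.1]), 82.9)
mould (array([621.3,  22. ]), array([43.1, 76.1]), 0.8)
```

```bash
python3 -m pendant '[[40,-45,10,8,60],[85,-90,10,16,60],[130,-140,10,16,60],[170,-190,10,16,60],[210,-240,10,16,60],[250,-290,10,16,60],[290,-340,10,16,60],[320,-390,10,16,60],[350,-440,10,16,60],[370,-490,10,16,60],[390,-534,10,16,60],[390,-534,10,16,60]]'; python3 -c "
from bench import robot
print(robot.state()['joint_pos'])"
```

```text
t: 1.3
ee_pos: [0.5306, 0.1225, 0.2409]
orientation: [-0.0, -0.001, 1.0, 0.0]
wrist_force: [0.3, 0.3, 0.4]
width: 0.703
grip_force: 0.0
[ 1.08118545e-01  1.29391349e-01 -1.87481642e-01  1.25447769e+00
  1.08429519e-04  1.06721074e-01]
```

```bash
python3 -m pendant '[[0,0,0,0,60],[0,0,0,0,60],[0,0,0,0,60]]'
python3 - <<'E'
from bench import robot
import cv2,numpy as np
d=robot.snapshot("wrist");np.savez("w1.npz",**d);cv2.imwrite("pics/w1.png",d["frame"][:,:,::-1])
print(robot.state()['joint_pos'])
from h import *
C=cloud(d);H=cv2.cvtColor(d["frame"],cv2.COLOR_RGB2HSV);h,s,v=[H[...,i].astype(int) for i in range(3)]
for n,m in(("red",(s>130)&((h<7)|(h>173))),("blue",(s>130)&(h>100)&(h<130))):
    k=m&(C[...,2]>.118)&(C[...,2]<.135)&(abs(C[...,1])<.15)
    if k.sum()>20: print(n,k.sum(),cv2.boundingRect(big(k)),rect(ray(d,big(k).reshape(-1,2),.124)),np.median(C[k],0).round(4))
E
```

```text
t: 1.6
ee_pos: [0.5293, 0.1251, 0.2409]
orientation: [-0.001, -0.001, 1.0, 0.0]
wrist_force: [-0.9, -0.1, 0.6]
width: 0.704
grip_force: 0.0
[ 1.13883147e-01  1.28664943e-01 -1.88086814e-01  1.25503853e+00
  3.48431778e-04  1.10790351e-01]
red 651 (194, 234, 29, 29) (array([561.3,  69.4]), array([22.7, 24.5]), 85.9) [0.5613 0.069  0.1231]
blue 642 (97, 234, 30, 29) (array([561.7, -10.6]), array([22.6, 25.9]), 42.9) [ 0.562  -0.0109  0.1231]
```

View pics/w1.png

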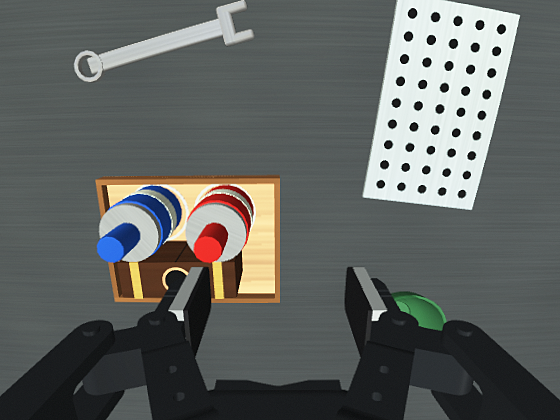

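The wrist view shows the red knob at (208,248) and the blue knob at (112,248). All three cameras agree within 3 mm, so I'm going to the red knob.

```bash
python3 -m pendant '[[16,-28,0,0,60],[32,-57,0,0,60],[32,-57,-20,0,60],[32,-57,-50,0,60],[32,-57,-80,0,60],[32,-57,-95,0,60],[32,-57,-95,0,60],[32,-57,-95,0,60]]'
```

```text
t: 2.45
ee_pos: [0.5618, 0.0687, 0.1466]
orientation: [-0.0, -0.002, 1.0, 0.0]
wrist_force: [-1.1, -0.1, 0.6]
width: 0.701
grip_force: 0.0
```

```bash
python3 -m pendant '[[0,0,-20,0,60],[0,0,-40,0,60],[0,0,-55,0,60],[0,0,-55,0,60],[0,0,-55,0,10],[0,0,-55,0,10],[0,0,-55,0,10],[0,0,-55,0,10],[0,0,-55,0,10],[0,0,-55,0,10],[0,0,-55,0,10]]'; python3 -c "
from bench import robot
import cv2
d=robot.snapshot('wrist');cv2.imwrite('pics/w2.png',d['frame'][:,:,::-1])"
```

```text
t: 3.55
ee_pos: [0.5637, 0.0679, 0.0932]
orientation: [0.002, -0.001, 1.0, 0.0]
wrist_force: [-0.7, 2.5, 6.5]
width: 0.259
grip_force: 58.6
```

View pics/w2.png

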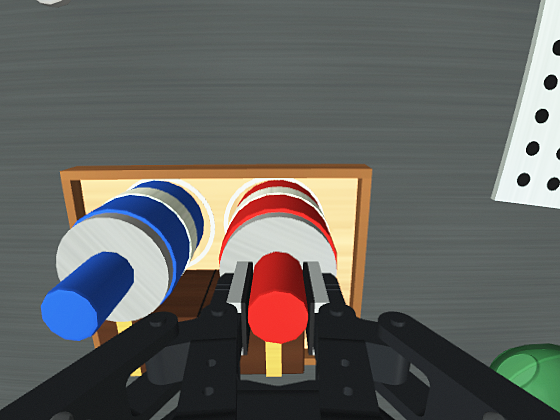

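The red knob (at 278,300) is held between the pads, so I'm lifting.

```bash
python3 -m pendant '[[0,0,5,0,10],[0,0,20,0,10],[0,0,50,0,10],[0,0,90,0,10],[0,0,120,0,10],[0,0,140,0,10],[0,0,140,0,10],[0,0,140,0,10]]'
```

```text
t: 4.4
ee_pos: [0.5615, 0.0673, 0.2303]
orientation: [-0.001, -0.001, 1.0, -0.0]
wrist_force: [-0.4, 0.1, -4.1]
width: 0.269
grip_force: 59.3
```

```bash
python3 -m pendant '[[-6,22,0,0,10],[-15,55,0,0,10],[-26,95,0,0,10],[-38,135,0,0,10],[-49,175,0,0,10],[-57,205,0,0,10],[-62,223,0,0,10],[-62,223,-20,0,10],[-62,223,-50,0,10],[-62,223,-80,0,10],[-62,223,-100,0,10],[-62,223,-100,0,10]]'
```

```text
t: 5.6
ee_pos: [0.4948, 0.2881, 0.1247]
orientation: [-0.006, -0.001, 1.0, -0.003]
wrist_force: [-0.1, -0.6, -4.1]
width: 0.257
grip_force: 59.4
```

```bash
python3 -m pendant '[[0,0,0,0,10],[0,0,0,0,10]]'
python3 - <<'E'
from bench import robot
import cv2
d=robot.snapshot('top');cv2.imwrite('pics/t1.png',d['frame'][:,:,::-1])
E
```

```text
t: 5.8
ee_pos: [0.5008, 0.2907, 0.132]
orientation: [0.001, -0.001, 1.0, 0.0]
wrist_force: [0.6, -0.4, -3.8]
width: 0.263
grip_force: 59.5
```

```bash
python3 -m pendant '[[0,0,-12,0,10],[0,0,-25,0,10],[0,0,-34,0,10],[0,0,-37,0,10],[0,0,-38,0,10],[0,0,-39,0,10],[0,0,-40,0,10],[0,0,-40,0,10],[0,0,-40,0,10]]'
```

```text
t: 6.75
ee_pos: [0.5004, 0.2906, 0.0917]
orientation: [0.0, -0.001, 1.0, 0.0]
wrist_force: [-0.6, 0.0, -3.9]
width: 0.263
grip_force: 59.7
```

```bash
python3 -m pendant '[[0,0,-1,0,10],[0,0,-1.5,0,10],[0,0,-2,0,10],[0,0,-2.5,0,10],[0,0,-2.5,0,10]]'
```

```text
t: 7.25
ee_pos: [0.5006, 0.2908, 0.0903]
orientation: [0.001, -0.001, 1.0, 0.0]
wrist_force: [-2.4, -0.2, 4.9]
width: 0.268
grip_force: 60.7
```

Contact with the sheet, about 9 N. Releasing and going up.

```bash
python3 -m pendant '[[0,0,0,0,30],[0,0,0,0,45],[0,0,0,0,60],[0,0,0,0,60],[0,0,5,0,60],[0,0,30,0,60],[0,0,65,0,60],[0,0,100,0,60],[0,0,125,0,60],[0,0,140,0,60],[0,0,140,0,60]]'
```

```text
t: 8.35
ee_pos: [0.5021, 0.2914, 0.2323]
orientation: [0.003, -0.001, 1.0, 0.001]
wrist_force: [0.8, -0.4, -0.5]
width: 0.706
grip_force: 0.0
```

```bash
python3 -m pendant '[[8,-40,0,0,60],[16,-80,0,0,60],[24,-120,0,0,60],[32,-160,0,0,60],[40,-200,0,0,60],[48,-240,0,0,60],[56,-280,0,0,60],[62,-302,0,0,60],[62,-302,0,0,60],[62,-302,0,0,60],[62,-302,0,0,60]]'
python3 - <<'E'
from bench import robot
import cv2,numpy as np
from h import *
d=robot.snapshot('top');np.savez('top1.npz',**d);cv2.imwrite('pics/t2.png',d['frame'][:,:,::-1])
C=cloud(d);H=cv2.cvtColor(d["frame"],cv2.COLOR_RGB2HSV);h,s,v=[H[...,i].astype(int) for i in range(3)]
m=(s>130)&((h<7)|(h>173))&(C[...,2]>.11)
print("red",rect(ray(d,big(m).reshape(-1,2),.121)))
E
```

```text
t: 9.45
ee_pos: [0.5614, -0.0106, 0.2281]
orientation: [-0.001, -0.001, 1.0, 0.0]
wrist_force: [0.1, 0.4, -0.1]
width: 0.704
grip_force: 0.0
red (array([503.6, 297. ]), array([ 3.4, 11.2]), 65.6)
```

View pics/t2.png

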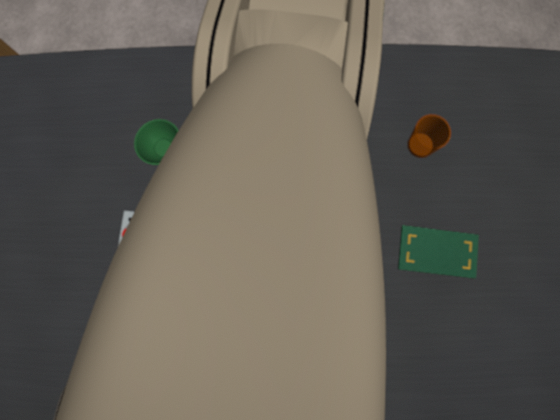

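The arm hides most of the top view, and a bit of red shows at (126,233). I'm going on to blue.

```bash
python3 -m pendant '[[0,-1,-25,0,60],[0,-1,-65,0,60],[0,-1,-100,0,60],[0,-1,-125,0,60],[0,-1,-136,0,60],[0,-1,-136,0,60],[0,-1,-136,0,60],[0,-1,-136,0,60]]'
```

```text
t: 10.3
ee_pos: [0.5639, -0.0125, 0.0948]
orientation: [0.002, -0.001, 1.0, -0.0]
wrist_force: [0.9, 0.6, -0.7]
width: 0.704
grip_force: 0.0
```

```bash
python3 -m pendant '[[0,0,0,0,10],[0,0,0,0,10],[0,0,0,0,10],[0,0,0,0,10],[0,0,0,0,10],[0,0,0,0,10],[0,0,0,0,10],[0,0,0,0,10]]'
```

```text
t: 11.1
ee_pos: [0.5632, -0.0127, 0.0939]
orientation: [0.001, -0.001, 1.0, -0.0]
wrist_force: [-1.1, -1.2, 5.1]
width: 0.258
grip_force: 58.7
```

```bash
python3 -m pendant '[[0,0,5,0,10],[0,0,20,0,10],[0,0,50,0,10],[0,0,90,0,10],[0,0,120,0,10],[0,0,140,0,10],[0,0,140,0,10],[0,0,140,0,10]]'
```

```text
t: 11.9
ee_pos: [0.5614, -0.0124, 0.2316]
orientation: [-0.001, -0.001, 1.0, 0.0]
wrist_force: [0.1, 0.5, -3.2]
width: 0.261
grip_force: 59.1
```

```bash
python3 -m pendant '[[-8,20,0,0,10],[-23,50,0,0,10],[-42,85,0,0,10],[-62,125,0,0,10],[-81,165,0,0,10],[-100,205,0,0,10],[-120,245,0,0,10],[-139,280,0,0,10],[-152,302,0,0,10],[-158,313,0,0,10],[-158,313,0,0,10],[-158,313,0,0,10]]'
```

```text
t: 13.1
ee_pos: [0.4038, 0.2996, 0.2315]
orientation: [-0.001, -0.001, 1.0, -0.001]
wrist_force: [0.2, -0.7, -2.8]
width: 0.26
grip_force: 59.3
```

```bash
python3 -m pendant '[[0,0,-20,0,10],[0,0,-55,0,10],[0,0,-90,0,10],[0,0,-115,0,10],[0,0,-130,0,10],[0,0,-135,0,10],[0,0,-136,0,10],[0,0,-137,0,10],[0,0,-137,0,10],[0,0,-137,0,10]]'
```

```text
t: 14.1
ee_pos: [0.405, 0.3009, 0.0969]
orientation: [0.001, -0.001, 1.0, 0.0]
wrist_force: [-0.1, -0.1, -3.1]
width: 0.261
grip_force: 59.4
```

```bash
python3 -m pendant '[[0,0,-1.5,0,10],[0,0,-3,0,10],[0,0,-4,0,10],[0,0,-5,0,10],[0,0,-5.5,0,10],[0,0,-5.5,0,10]]'
```

```text
t: 14.7
ee_pos: [0.4042, 0.3006, 0.091]
orientation: [0.0, -0.001, 1.0, 0.0]
wrist_force: [-2.4, -2.0, 4.9]
width: 0.262
grip_force: 60.1
```

```bash
python3 -m pendant '[[0,0,0,0,30],[0,0,0,0,45],[0,0,0,0,60],[0,0,0,0,60],[0,0,5,0,60],[0,0,30,0,60],[0,0,65,0,60],[0,0,100,0,60],[0,0,125,0,60],[0,0,140,0,60],[0,0,140,0,60]]'
```

```text
t: 15.8
ee_pos: [0.406, 0.3015, 0.2335]
orientation: [0.003, -0.001, 1.0, 0.002]
wrist_force: [0.7, 0.1, -0.4]
width: 0.708
grip_force: 0.0
```

```bash
python3 -m pendant '[[20,-27,0,8,80],[40,-54,0,16,80],[60,-81,0,24,80],[80,-108,0,32,80],[100,-135,0,40,80],[120,-162,0,48,80],[140,-189,0,56,80],[160,-216,0,64,80],[180,-243,0,72,80],[200,-270,0,80,80],[216,-279,0,88,80],[216,-279,0,91,80]]'; python3 -m pendant '[[0,0,0,0,80],[0,0,0,0,80],[0,0,0,0,80]]'
python3 - <<'E'
from bench import robot
import cv2,numpy as np
from h import *
print(robot.state()['joint_pos'])
d=robot.snapshot('wrist');np.savez('w3.npz',**d);cv2.imwrite('pics/w3.png',d['frame'][:,:,::-1])
d=robot.snapshot('scene');np.savez('s1.npz',**d);cv2.imwrite('pics/s1.png',d['frame'][:,:,::-1])
E
```

```text
t: 17.0
ee_pos: [0.6215, 0.0195, 0.2284]
orientation: [0.0, 0.714, -0.7, -0.0]
wrist_force: [-0.3, 0.4, -0.2]
width: 0.939
grip_force: 0.0
t: 17.3
ee_pos: [0.6195, 0.0218, 0.2298]
orientation: [0.0, 0.714, -0.701, -0.0]
wrist_force: [1.2, 0.6, -0.1]
width: 0.938
grip_force: 0.0
[-6.90046002e-02  2.68935697e-01 -3.95142950e-02  1.26345101e+00
 -6.05587609e-06 -1.65839613e+00]
```

View pics/w3.png

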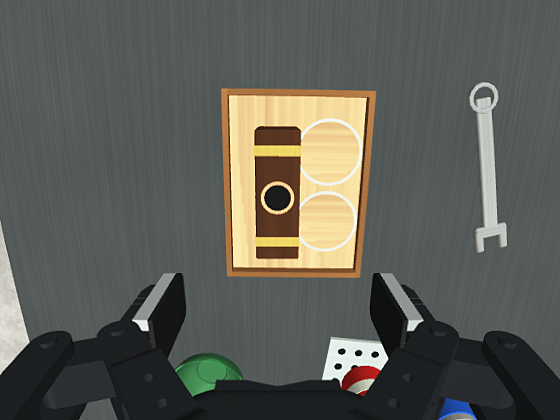

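View pics/s1.png

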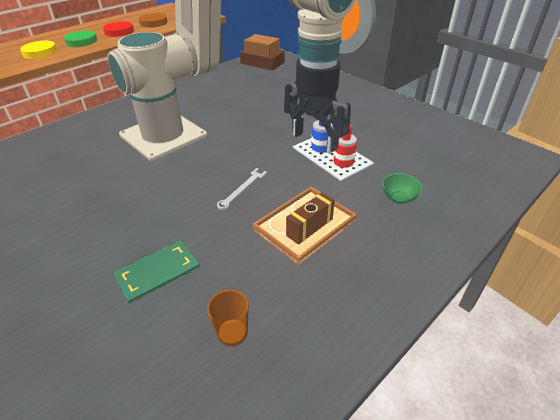

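The wrist view shows the tray with only the mould (centre 277,192), its mouth lined up with the finger centre line (col ~277), and both rings free. In the scene view both jars stand upright on the sheet at (320,135) and (345,152). Next is a finer mould measurement.

Run:
```python
import numpy as np,cv2
from h import *
d=dict(np.load("w3.npz"));C=cloud(d)
k=(C[...,2]>.062)&(C[...,2]<.078)&(C[...,0]>.55)&(C[...,0]<.68)&(abs(C[...,1]-.02)<.09)
c=big(k,(220,90,380,275)).reshape(-1,2);P=ray(d,c,.07)
print("mould",rect(P),"z",np.median(C[k][:,2]))
H=cv2.cvtColor(d["frame"],cv2.COLOR_RGB2HSV);t=big((H[...,1]>60)&(H[...,2]>60),(200,70,400,282)).reshape(-1,2)
print("tray",rect(ray(d,t,.02)))
d=dict(np.load("s1.npz"));C=cloud(d);H=cv2.cvtColor(d["frame"],cv2.COLOR_RGB2HSV);h,s,v=[H[...,i].astype(int) for i in range(3)]
for n,m in(("red",(s>130)&((h<7)|(h>173))),("blue",(s>130)&(h>100)&(h<130))):
    q=C[m&(abs(C[...,1]-.3)<.08)&(abs(C[...,0]-.45)<.12)];print(n,len(q),np.median(q,0).round(3),q.min(0).round(3),q.max(0).round(3))
```

```text
mould (array([618.9,  22.9]), array([ 41.1, 119. ]), 0.9) z 0.06954642577801473
tray (array([599.5,  27.4]), array([151.6, 200.9]), 0.4)
red 350 [0.515 0.272 0.058] [0.485 0.26  0.006] [0.532 0.307 0.123]
blue 234 [0.417 0.276 0.055] [0.385 0.267 0.007] [0.434 0.306 0.113]
```

```bash
python3 -m pendant '[[0,0,-25,0,75],[-1,0,-65,0,75],[-1,0,-105,0,75],[-1,0,-145,0,75],[-1,0,-175,0,75],[-1,0,-195,0,75],[-1,0,-201,0,75],[-1,0,-201,0,75],[-1,0,-201,0,75]]'
```

```text
t: 18.3
ee_pos: [0.6204, 0.0215, 0.0307]
orientation: [-0.001, 0.714, -0.7, 0.001]
wrist_force: [0.3, 0.5, 1.0]
width: 0.883
grip_force: 0.0
```

```bash
python3 -m pendant '[[0,0,0,0,55],[0,0,0,0,45],[0,0,0,0,30],[0,0,0,0,30],[0,0,0,0,30],[0,0,0,0,30],[0,0,0,0,30]]'
```

```text
t: 19.0
ee_pos: [0.6203, 0.0214, 0.0308]
orientation: [-0.001, 0.714, -0.7, 0.001]
wrist_force: [-1.1, 0.0, 6.8]
width: 0.461
grip_force: 62.2
```

```bash
python3 -m pendant '[[0,0,4,0,30],[0,0,15,0,30],[0,0,40,0,30],[0,0,75,0,30],[0,0,105,0,30],[0,0,120,0,30],[0,0,120,0,30],[0,0,120,0,30]]'
```

```text
t: 19.8
ee_pos: [0.6183, 0.0215, 0.1482]
orientation: [0.001, 0.714, -0.7, -0.001]
wrist_force: [-1.2, 0.9, -4.2]
width: 0.465
grip_force: 61.5
```

```bash
python3 -m pendant '[[-5,-15,0,0,30],[-16,-45,0,-2,30],[-32,-80,0,-4,30],[-50,-118,0,-6,30],[-68,-156,0,-8,30],[-86,-194,0,-8.2,30],[-104,-232,0,-8.2,30],[-121,-270,0,-8.2,30],[-134,-300,0,-8.2,30],[-141,-320,0,-8.2,30],[-142,-326,0,-8.2,30],[-142,-326,0,-8.2,30]]'; python3 -m pendant '[[0,0,0,0,30],[0,0,0,0,30]]'
python3 - <<'E'
from bench import robot
import cv2,numpy as np
from h import *
s=robot.state();print(s['ee_pos'],s['joint_pos'])
d=robot.snapshot('scene');cv2.imwrite('pics/s2.png',d['frame'][:,:,::-1])
E
```

```text
t: 21.0
ee_pos: [0.4757, -0.3049, 0.1478]
orientation: [-0.0, -0.661, 0.75, 0.001]
wrist_force: [0.4, -0.5, -3.2]
width: 0.458
grip_force: 61.4
t: 21.2
ee_pos: [0.4771, -0.3033, 0.1487]
orientation: [0.0, -0.662, 0.749, 0.001]
wrist_force: [0.6, 0.0, -3.5]
width: 0.46
grip_force: 61.4
[ 0.47712126 -0.30325194  0.14873707] [-6.80692856e-01  2.29500593e-01 -2.68404022e-01  1.07430414e+00
  3.40779425e-04 -2.12867887e+00]
```

View pics/s2.png

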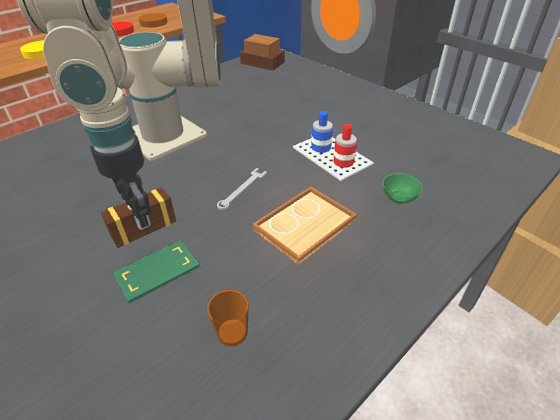

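The mould is held level above the plate and is aligned with it. Both jars stand on the sheet at (322,133) and (346,150). Lowering.

```bash
python3 -m pendant '[[0,0,-20,0,30],[1,-1,-55,0,30],[1,-1,-85,0,30],[1,-1,-102,0,30],[1,-1,-108,0,30],[1,-1,-110,0,30],[1,-1,-111,0,30],[1,-1,-111,0,30],[1,-1,-111,0,30]]'
```

```text
t: 22.15
ee_pos: [0.4791, -0.3062, 0.0395]
orientation: [0.0, -0.662, 0.75, -0.001]
wrist_force: [-0.4, 1.1, -3.5]
width: 0.461
grip_force: 61.4
```

```bash
python3 -m pendant '[[0,0,-1.5,0,30],[0,0,-3,0,30],[0,0,-4,0,30],[0,0,-5,0,30],[0,0,-5,0,30]]'
```

```text
t: 22.65
ee_pos: [0.478, -0.3054, 0.0331]
orientation: [-0.0, -0.662, 0.75, 0.0]
wrist_force: [-0.4, -0.4, -4.4]
width: 0.464
grip_force: 61.4
```

```bash
python3 -m pendant '[[0,0.5,-1,0,30],[0,1,-1.5,0,30],[0,1,-2,0,30],[0,1,-2.5,0,30],[0,1,-2.5,0,30]]'
```

```text
t: 23.15
ee_pos: [0.4782, -0.3054, 0.0328]
orientation: [-0.001, -0.662, 0.75, -0.001]
wrist_force: [-4.7, 1.0, 9.2]
width: 0.458
grip_force: 63.0
```

```bash
python3 -m pendant '[[0,0,0,0,48],[0,0,0,0,60],[0,0,0,0,75],[0,0,0,0,75],[0,0,5,0,75],[0,0,30,0,75],[0,0,65,0,75],[0,0,105,0,75],[0,0,150,0,75],[0,0,190,0,75],[0,0,200,0,75],[0,0,200,0,75]]'
```

```text
t: 24.35
ee_pos: [0.4796, -0.3056, 0.2336]
orientation: [0.0, -0.662, 0.75, -0.003]
wrist_force: [0.4, -0.2, -0.3]
width: 0.879
grip_force: 0.0
```

```bash
python3 -m pendant '[[-4,35,0,-8,60],[-8,80,0,-16,60],[-12,125,0,-24,60],[-16,170,0,-32,60],[-20,215,0,-40,60],[-24,260,0,-48,60],[-28,305,0,-56,60],[-32,350,0,-64,60],[-36,395,0,-72,60],[-40,440,0,-80,60],[-44,485,0,-83,60],[-50,530,0,-83,60]]'
python3 - <<'E'
from bench import robot
import cv2,numpy as np
from h import *
print(robot.state()['joint_pos'])
d=robot.snapshot('top');np.savez('top2.npz',**d);cv2.imwrite('pics/t3.png',d['frame'][:,:,::-1]);C=cloud(d)
k=(C[...,2]>.063)&(C[...,2]<.082)&(abs(C[...,0]-.478)<.08)&(abs(C[...,1]+.303)<.1)
print("mould",rect(ray(d,big(k).reshape(-1,2),.072)),np.median(C[k][:,2]))
E
```

```text
t: 25.55
ee_pos: [0.4271, 0.2202, 0.2283]
orientation: [-0.002, 0.002, 1.0, -0.001]
wrist_force: [1.2, -0.6, -0.0]
width: 0.699
grip_force: 0.0
[ 3.41415986e-01  2.35760601e-02 -3.29662271e-01  1.22142505e+00
 -1.06795407e-04  3.45818830e-01]
mould (array([ 478.2, -302.4]), array([122.6,  42.1]), 83.1) 0.07144812738685073
```

View pics/t3.png

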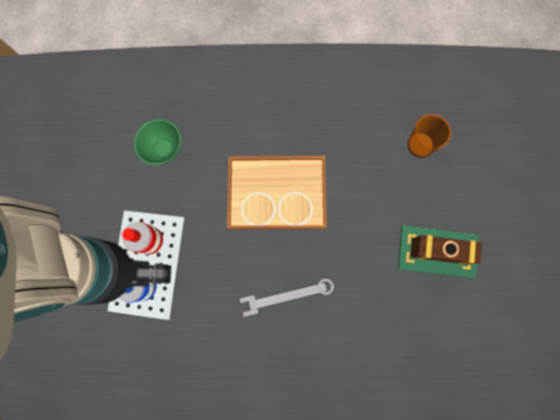

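The top view shows the mould in the middle of the plate at (451,249), measured within 1 mm and 0.5° of target. The tray is empty, and red stands at (132,235) with blue under the gripper. Now I'll fetch the blue jar.

```bash
python3 -m pendant '[[-10,35,0,0,60],[-20,65,0,0,60],[-23,79,0,0,60],[-23,79,0,0,60],[-23,79,0,0,60],[-23,79,0,0,60]]'
```

```text
t: 26.2
ee_pos: [0.4061, 0.2967, 0.2302]
orientation: [-0.0, 0.002, 1.0, -0.001]
wrist_force: [-0.2, 0.2, -0.1]
width: 0.706
grip_force: 0.0
```

```bash
python3 -m pendant '[[-1,4,-25,0,60],[-1,4,-65,0,60],[-1,4,-100,0,60],[-1,4,-125,0,60],[-1,4,-138,0,60],[-1,4,-138,0,60],[-1,4,-138,0,60]]'
```

```text
t: 26.9
ee_pos: [0.406, 0.3018, 0.0937]
orientation: [0.001, 0.001, 1.0, 0.0]
wrist_force: [-1.0, 0.6, 0.4]
width: 0.704
grip_force: 0.0
```

```bash
python3 -m pendant '[[0,0,0,0,10],[0,0,0,0,10],[0,0,0,0,10],[0,0,0,0,10],[0,0,0,0,10],[0,0,0,0,10],[0,0,0,0,10]]'; python3 -m pendant '[[0,0,5,0,10],[0,0,20,0,10],[0,0,50,0,10],[0,0,90,0,10],[0,0,120,0,10],[0,0,140,0,10],[0,0,140,0,10],[0,0,140,0,10]]'
```

```text
t: 27.6
ee_pos: [0.4061, 0.3021, 0.0943]
orientation: [0.001, 0.001, 1.0, 0.0]
wrist_force: [-0.1, -2.5, 5.8]
width: 0.263
grip_force: 58.5
t: 28.4
ee_pos: [0.4045, 0.3018, 0.232]
orientation: [-0.0, 0.001, 1.0, -0.0]
wrist_force: [-0.0, -0.2, -3.5]
width: 0.258
grip_force: 59.2
```

```bash
python3 -m pendant '[[8,-20,0,0,10],[23,-50,0,0,10],[42,-85,0,0,10],[62,-125,0,0,10],[81,-165,0,0,10],[100,-205,0,0,10],[120,-245,0,0,10],[140,-281,0,0,10],[153,-303,0,0,10],[160,-314,0,0,10],[160,-314,0,0,10],[160,-314,0,0,10]]'
```

```text
t: 29.6
ee_pos: [0.5636, -0.011, 0.2314]
orientation: [-0.002, 0.001, 1.0, 0.001]
wrist_force: [0.3, 0.1, -3.5]
width: 0.257
grip_force: 59.4
```

```bash
python3 -m pendant '[[0,0,-20,0,10],[0,0,-55,0,10],[0,0,-90,0,10],[0,0,-110,0,10],[0,0,-122,0,10],[0,0,-127,0,10],[0,0,-128,0,10],[0,0,-128,0,10],[0,0,-128,0,10]]'
```

```text
t: 30.5
ee_pos: [0.5655, -0.012, 0.1057]
orientation: [0.001, 0.001, 1.0, -0.0]
wrist_force: [0.9, 0.4, -3.6]
width: 0.26
grip_force: 59.5
```

```bash
python3 -m pendant '[[0,0,-2,0,10],[0,0,-4,0,10],[0,0,-5.5,0,10],[0,0,-7,0,10],[0,0,-8,0,10],[0,0,-8,0,10]]'
```

```text
t: 31.1
ee_pos: [0.5653, -0.0122, 0.0974]
orientation: [0.0, 0.001, 1.0, -0.0]
wrist_force: [-0.7, -0.5, 1.6]
width: 0.258
grip_force: 60.1
```

```bash
python3 -m pendant '[[0,0,-0.6,0,10],[0,0,-0.6,0,10],[0,0,-0.6,0,30],[0,0,-0.6,0,45],[0,0,-0.6,0,60],[0,0,-0.6,0,60],[0,0,5,0,60],[0,0,40,0,60],[0,0,85,0,60],[0,0,120,0,60],[0,0,135,0,60],[0,0,135,0,60]]'
```

```text
t: 32.3
ee_pos: [0.5674, -0.0124, 0.2358]
orientation: [0.004, 0.001, 1.0, -0.0]
wrist_force: [-0.4, -0.2, 0.2]
width: 0.701
grip_force: 0.0
```

```bash
python3 -m pendant '[[-8,40,0,0,60],[-16,80,0,0,60],[-24,120,0,0,60],[-32,160,0,0,60],[-40,200,0,0,60],[-48,240,0,0,60],[-56,280,0,0,60],[-62,303,0,0,60],[-62,303,0,0,60],[-62,303,0,0,60],[-62,303,0,0,60]]'
```

```text
t: 33.4
ee_pos: [0.5027, 0.2899, 0.2309]
orientation: [-0.001, 0.001, 1.0, -0.001]
wrist_force: [0.9, -0.1, 0.3]
width: 0.698
grip_force: 0.0
```

```bash
python3 -m pendant '[[-2,1,-25,0,60],[-2,1,-65,0,60],[-2,1,-100,0,60],[-2,1,-125,0,60],[-2,1,-138,0,60],[-2,1,-138,0,60],[-2,1,-138,0,60]]'; python3 -m pendant '[[0,0,0,0,10],[0,0,0,0,10],[0,0,0,0,10],[0,0,0,0,10],[0,0,0,0,10],[0,0,0,0,10],[0,0,0,0,10]]'; python3 -m pendant '[[0,0,5,0,10],[0,0,20,0,10],[0,0,50,0,10],[0,0,90,0,10],[0,0,120,0,10],[0,0,140,0,10],[0,0,140,0,10],[0,0,140,0,10]]'
python3 - <<'E'
from bench import robot
import cv2,numpy as np
from h import *
d=robot.snapshot('top');C=cloud(d);H=cv2.cvtColor(d["frame"],cv2.COLOR_RGB2HSV);h,s,v=[H[...,i].astype(int) for i in range(3)]
m=(s>150)&(h>100)&(h<130)&(C[...,2]>.112)
print("blue",rect(ray(d,big(m).reshape(-1,2),.124)),"was 562.5 -13.4")
E
```

```text
t: 34.1
ee_pos: [0.502, 0.2917, 0.0947]
orientation: [0.001, 0.001, 1.0, 0.0]
wrist_force: [0.4, 0.8, 0.5]
width: 0.704
grip_force: 0.0
t: 34.8
ee_pos: [0.5022, 0.292, 0.0955]
orientation: [0.001, 0.001, 1.0, 0.0]
wrist_force: [-0.8, -2.7, 6.3]
width: 0.262
grip_force: 58.5
t: 35.6
ee_pos: [0.5003, 0.2918, 0.2327]
orientation: [-0.001, 0.001, 1.0, -0.0]
wrist_force: [-0.3, 0.5, -4.5]
width: 0.258
grip_force: 59.3
blue (array([562.5, -14.3]), array([19.5, 21.7]), 89.9) was 562.5 -13.4
```

```bash
python3 -m pendant '[[6,-22,0,0,10],[15,-55,0,0,10],[26,-95,0,0,10],[38,-135,0,0,10],[50,-175,0,0,10],[59,-205,0,0,10],[64,-223,0,0,10],[64,-223,0,0,10],[64,-223,0,0,10],[64,-223,0,0,10]]'
```

```text
t: 36.65
ee_pos: [0.5639, 0.0697, 0.2324]
orientation: [-0.001, 0.001, 1.0, 0.0]
wrist_force: [-0.3, 0.5, -4.3]
width: 0.258
grip_force: 59.6
```

```bash
python3 -m pendant '[[0,0,-20,0,10],[0,0,-55,0,10],[0,0,-90,0,10],[0,0,-110,0,10],[0,0,-122,0,10],[0,0,-127,0,10],[0,0,-128,0,10],[0,0,-128,0,10],[0,0,-128,0,10]]'
```

```text
t: 37.55
ee_pos: [0.5667, 0.0697, 0.1081]
orientation: [0.002, 0.001, 1.0, 0.0]
wrist_force: [-0.5, -0.4, 5.6]
width: 0.26
grip_force: 60.9
```

Force came 10 mm earlier than expected, so I'll look before going on.

```bash
python3 -m pendant '[[0,0,0,0,10],[0,0,0,0,10]]'
python3 - <<'E'
from bench import robot
import cv2,numpy as np
d=robot.snapshot('scene')['frame'][:,:,::-1][120:280,220:400];w=robot.snapshot('wrist')['frame'][:,:,::-1]
cv2.imwrite('pics/x1.png',np.hstack([cv2.resize(d,(450,400),interpolation=cv2.INTER_CUBIC),cv2.resize(w,(350,263))[:] if 0 else cv2.copyMakeBorder(cv2.resize(w,(350,263)),0,137,0,0,0)]))
E
```

```text
t: 37.75
ee_pos: [0.5667, 0.0696, 0.1081]
orientation: [0.002, 0.001, 1.0, 0.0]
wrist_force: [-1.4, 0.8, 5.1]
width: 0.257
grip_force: 60.9
```

View pics/x1.png

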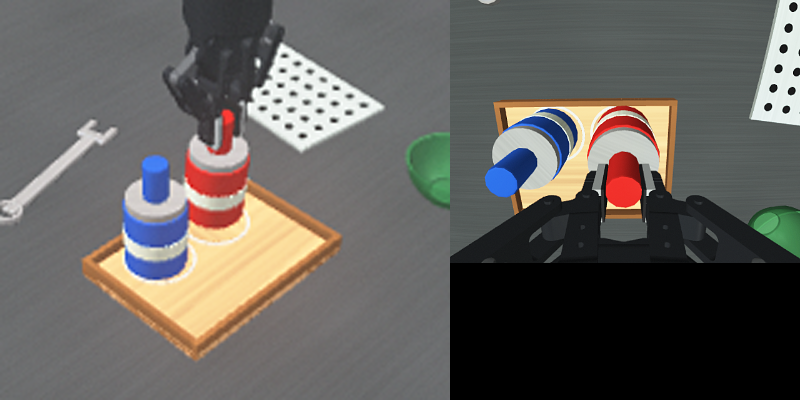

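The jar is upright inside the tray. From this picture I can't tell whether it already stands on the floor, so I'll measure the lid and knob heights.

Run:
```python
from bench import robot
import cv2,numpy as np
from h import *
d=robot.snapshot('wrist');C=cloud(d);H=cv2.cvtColor(d["frame"],cv2.COLOR_RGB2HSV);h,s,v=[H[...,i].astype(int) for i in range(3)]
for n,m in(("red",(s>130)&((h<7)|(h>173))),("blue",(s>130)&(h>100)&(h<130))):
    q=C[m];q=q[(q[:,2]>.1)&(q[:,2]<.16)];print(n,"top z",np.percentile(q[:,2],[75,90,98]).round(4))
lid=(s<40)&(v>120)&(C[...,2]>.07)&(C[...,2]<.11)
for n,y0 in(("red",.068),("blue",-.012)):
    q=C[lid&(abs(C[...,1]-y0)<.025)&(abs(C[...,0]-.555)<.025)];print(n,"lid z",len(q),np.median(q,0).round(4))
d=robot.snapshot('scene');C=cloud(d);H=cv2.cvtColor(d["frame"],cv2.COLOR_RGB2HSV);h,s,v=[H[...,i].astype(int) for i in range(3)]
for n,m in(("red",(s>130)&((h<7)|(h>173))),("blue",(s>130)&(h>100)&(h<130))):
    q=C[m&(abs(C[...,1]-.03)<.1)&(abs(C[...,0]-.56)<.08)];print(n,"scene z range",np.percentile(q[:,2],[0.5,2,98,99.5]).round(4), np.median(q,0).round(3))
```

```text
red top z [0.1333 0.1338 0.1343]
blue top z [0.1235 0.124  0.1394]
red lid z 4358 [0.5486 0.0676 0.0959]
blue lid z 4206 [ 0.5522 -0.0051  0.0854]
red scene z range [0.0197 0.0218 0.135  0.1367] [0.577 0.052 0.072]
blue scene z range [0.0112 0.0126 0.1255 0.1265] [ 0.576 -0.025  0.069]
```

Red's underside is 10 mm above its seat while carrying 10 N. It has met something, so I'll back up and find out what.

```bash
python3 -m pendant '[[0,0,4,0,10],[0,0,12,0,10],[0,0,12,0,10],[0,0,12,0,10]]'
python3 - <<'E'
from bench import robot
import cv2,numpy as np
from h import *
d=robot.snapshot('wrist');C=cloud(d);H=cv2.cvtColor(d["frame"],cv2.COLOR_RGB2HSV);h,s,v=[H[...,i].astype(int) for i in range(3)]
e=robot.state()['ee_pos'];print(e.round(4) if hasattr(e,'round') else e)
for n,m,lo in(("red",(s>130)&((h<7)|(h>173)),.135),("blue",(s>130)&(h>100)&(h<130),.118)):
    k=m&(C[...,2]>lo)&(C[...,2]<lo+.02)&(abs(C[...,1]-.03)<.1);c=big(k);z=np.median(C[k][:,2]);print(n,z.round(4),rect(ray(d,c.reshape(-1,2),z)))
t=big((H[...,1]>50)&(H[...,2]>60),(60,100,480,420)).reshape(-1,2);print(cv2.boundingRect(t))
cv2.imwrite('pics/x2.png',d['frame'][140:400,40:420,::-1].repeat(2,0).repeat(2,1))
E
```

```text
t: 38.35
ee_pos: [0.5652, 0.069, 0.1179]
orientation: [0.0, 0.001, 1.0, 0.0]
wrist_force: [0.6, 0.1, -4.9]
width: 0.262
grip_force: 59.8
[0.5648 0.069  0.1176]
red 0.1428 (array([560.3,  69.1]), array([22.1, 26.3]), 89.9)
blue 0.1232 (array([562.6, -11.8]), array([23.2, 26.3]), 53.0)
(70, 157, 292, 182)
```

View pics/x2.png

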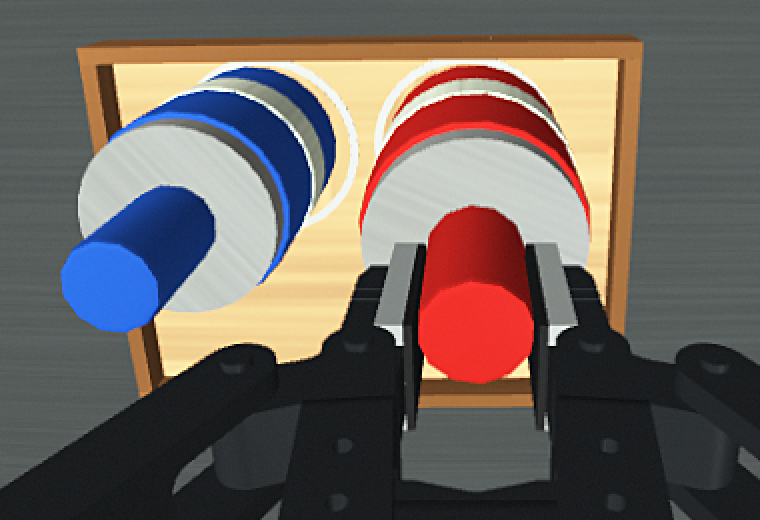

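The wrist view shows red with its front edge right over the tray's near rim: its knob reads x = 560.3 mm, against 561.3 at the start and a rim clearance of about 1 mm. I'm shifting 4 mm away from the rim, well within the 15 mm tolerance, and lowering again.

```bash
python3 -m pendant '[[4,0,0,0,10],[4,0,0,0,10],[4,0,-6,0,10],[4,0,-10,0,10],[4,0,-13,0,10],[4,0,-15,0,10],[4,0,-16,0,10],[4,0,-16,0,10]]'
```

```text
t: 39.2
ee_pos: [0.5689, 0.0689, 0.1016]
orientation: [-0.0, 0.001, 1.0, 0.0]
wrist_force: [0.1, -1.1, -4.0]
width: 0.261
grip_force: 59.8
```

Clear of the rim now (underside about 3 mm above the floor).

```bash
python3 -m pendant '[[0,0,-1.5,0,10],[0,0,-3,0,10],[0,0,-4,0,10],[0,0,-4.5,0,10],[0,0,-4.5,0,10]]'
```

```text
t: 39.7
ee_pos: [0.5696, 0.0689, 0.0989]
orientation: [0.001, 0.001, 1.0, -0.0]
wrist_force: [-2.4, -0.0, 4.9]
width: 0.258
grip_force: 60.7
```

Contact at the expected height. Releasing, rising, and moving aside to check.

```bash
python3 -m pendant '[[0,0,0,0,30],[0,0,0,0,45],[0,0,0,0,60],[0,0,0,0,60],[0,0,5,0,60],[0,0,40,0,60],[0,0,85,0,60],[0,0,120,0,60],[0,0,135,0,60],[0,0,135,0,60]]'; python3 -m pendant '[[-8,40,0,0,60],[-16,80,0,0,60],[-24,120,0,0,60],[-32,160,0,0,60],[-40,200,0,0,60],[-48,240,0,0,60],[-48,240,0,0,60],[-48,240,0,0,60],[-48,240,0,0,60]]'
python3 - <<'E'
from bench import robot
import cv2,numpy as np
from h import *
for nm in("top","scene"):
    d=robot.snapshot(nm);C=cloud(d);H=cv2.cvtColor(d["frame"],cv2.COLOR_RGB2HSV);h,s,v=[H[...,i].astype(int) for i in range(3)]
    reg=(abs(C[...,0]-.565)<.06)&(abs(C[...,1]-.03)<.09)
    for n,m in(("red",(s>150)&((h<6)|(h>174))),("blue",(s>150)&(h>100)&(h<130))):
        k=m&reg&(C[...,2]>.112);print(nm,n,rect(ray(d,big(k).reshape(-1,2),.124)),C[k].mean(0).round(4),"lowest",np.percentile(C[m&reg][:,2],1).round(4),"top",np.percentile(C[k][:,2],95).round(4))
    if nm=="top":
        k=(C[...,2]>.063)&(C[...,2]<.082)&(abs(C[...,0]-.478)<.08)&(abs(C[...,1]+.303)<.1);print("mould",rect(ray(d,big(k).reshape(-1,2),.072)))
    cv2.imwrite(f'pics/end_{nm}.png',d['frame'][:,:,::-1])
E
```

```text
t: 40.7
ee_pos: [0.5714, 0.069, 0.2362]
orientation: [0.004, 0.001, 1.0, 0.0]
wrist_force: [0.2, -0.4, -0.2]
width: 0.702
grip_force: 0.0
t: 41.6
ee_pos: [0.5206, 0.3079, 0.2312]
orientation: [-0.001, 0.001, 1.0, -0.001]
wrist_force: [-0.2, 0.2, 0.2]
width: 0.703
grip_force: 0.0
top red (array([562.8,  66.1]), array([22.8, 19.9]), 26.8) [0.5632 0.0663 0.1226] lowest 0.0631 top 0.1254
top blue (array([562.6, -14.3]), array([19.5, 21.7]), 89.8) [ 0.5629 -0.0147  0.1228] lowest 0.0657 top 0.1252
mould (array([ 477.6, -302.3]), array([122.6,  42.2]), 82.3)
scene red (array([570.6,  61.9]), array([20.7, 38.4]), 44.0) [0.5678 0.0645 0.1216] lowest 0.0111 top 0.1261
scene blue (array([570.1, -19.9]), array([19.8, 31.3]), 45.8) [ 0.5677 -0.0175  0.1218] lowest 0.0117 top 0.1261
```

View pics/end_top.png

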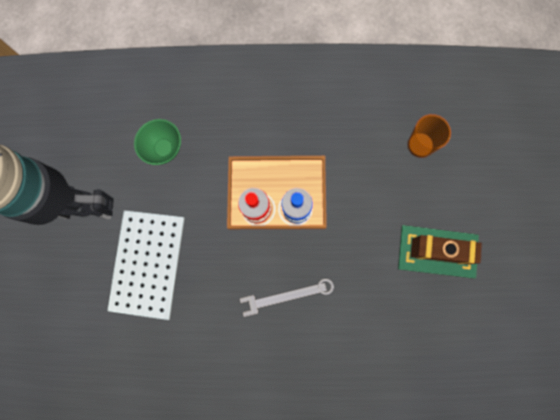

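View pics/end_scene.png

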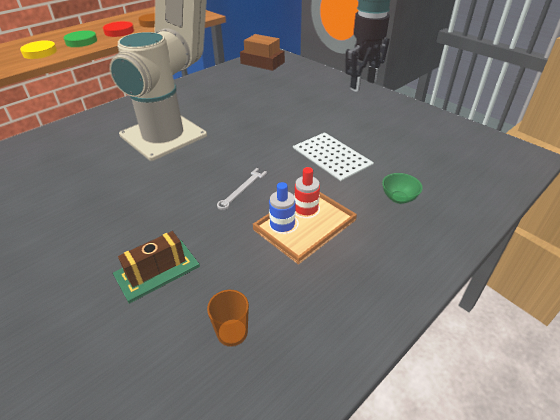

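Both jars are upright on the tray floor at their old spots (knobs at (252,200) and (296,200), within about 1 mm). The mould sits centred on the plate at (451,249), and the wrench, tumbler and bowl have not moved. The arm is clear, so I'm handing in.

```bash
python3 -c "
from bench import robot
print(robot.hand_in())"
```

```text
the job is handed in; nothing more can be done
None
```

I handed the job in after about 42 s of robot time: the mould stands centred on the green plate, both jars are back within about 1 mm of their starting spots, and the wrench and glassware are where they were; `hand_in()` returned no verdict.

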